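# Fit the handwheel to the gearbox shaft and close the guard

## Robot

A 6-joint arm with a two-finger parallel gripper is mounted at the origin on the work surface. World frame = base frame: x ahead of the robot, y to its left, z up, the work surface at z = 0. Lengths are in m, angles in rad, forces in N, time in s.
With the tool pointing down it reaches from about 0.325 to 0.9 m from the base axis. Payload 6.1 kg.
Tool frame: the origin (TCP) lies midway between the tips of the shut fingers; the grasp point (between the pads) lies bot.pinch_z behind it (bot.pinch_z is the distance from the TCP to the grasp point, in m); z points along the fingers, y is the line along which they close (so a half turn about z gives the same grasp; the last joint's range is limited). The gripper opens to 87 mm and grips with 3 to 60 N. Pads are 19 mm wide; open, the fingers measure 117 mm over their backs; the gripper's body (75 mm by 190 mm) begins 51 mm behind the grasp point.
Start: joints at [1.181, 0.22, 1.526, -0, 1.395, -0.126], TCP at [0.163, 0.603, 0.223] pointing down, gripper open.
Joint ranges: [-2.98, 2.98], [-0.91, 2.08], [0.09, 2.57], [-1.24, 4.39], [0.2, 2.65], [-2.68, 2.68]. Speed limits (rad/s): [2.57, 2.57, 3.01, 3.14, 3.14, 3.14].

## Interface

Orientations are given as a rotation vector (axis times angle).
In Python, from rig import bot gives the robot as it stands. Calls block until the motion is done:
- bot.move_pose(position, orientation): joint-space move of the TCP to a pose.
- bot.move_l(position, feed=0.15, attitude=None): straight line of the TCP; attitude=None keeps the orientation; feed is the mean speed in m/s.
- bot.move_j(angles): joint-space move.
- bot.set_gripper(opening, f_grip=None): finger opening in m; f_grip is the grip in N (None keeps the last); returns when the fingers have stopped.
- bot.wait(seconds).
- bot.solve_ik(position, orientation): joint angles nearest the present ones, or None.
- bot.sense(): the state.
- bot.camera(name): name is "scene" or "top" or "wrist"; returns a dict with "image" (400x640x3 uint8, red, green, blue), "intrinsics" (3x3 intrinsics, pixels), "D" ([k1, k2, p1, p2, k3] as OpenCV has them; the pictures are not rectified), "R" (3x3) and "t" (3): a world point X has camera coordinates R X + t. Camera axes: x right, y down, z forward; pixel columns grow to the right and rows downward; lengths in m; the calibration is good to about 2 mm. A picture is of the moment at which its call begins. There is no depth.
A pose or a line that the arm cannot do raises bot.Unreachable and nothing moves.
- bot.close_job(): hands the job in; it is judged then, once.
Trained networks look in a picture, given as the dict that the camera call returned (one of the last four; its "shot" number tells which), for a name from the list of things; names that differ only in an ending like _2 or _b are one class to them, and where a whole thing is asked for, a point or a joint stands for the part that bears it (a point fixed in the world has none). Each returns a list of dicts, best first, with "score" (0 to 1); they miss things now and then, are a little off and sometimes report something else, mostly with a low value. They report only what shows in the picture. A call takes as long as a camera call. They do not tell look-alikes from the thing itself.
- bot.recognise(picture, name): "at" ([column, row] in pixels, amid what is visible of it).
- bot.masks_of(picture, name): "pixels" (400x640 bool, what is visible of it) and "at" ([column, row] in pixels, amid what is visible of it).
- bot.tip_of(picture, name): "at" ([column, row] in pixels: a listed point, or the origin of a listed thing).
The state is a dict: "clock": time; "joint_pos": joint angles; "joint_vel": joint speeds; "tau": joint torques, N m; "tcp_pos": TCP position; "eef_rot": TCP orientation; "contact_force": force on the tool from outside, world axes, zero at the start; "ft_torque": the same for the moment, N m; "grip_width": finger opening in m; "grip_force": force on a finger pad.
Only numpy, scipy, OpenCV 4.12 (cv2) and the standard library are available. Lean on these libraries where they do the work, as an engineer would, in place of code of your own. Each camera call takes 0.05 s, during which the arm holds its last target. There are 200 camera calls.

## Task

Swing the hinged guard of the gearbox up out of the way, then fit the square-bored handwheel onto the upright square shaft, lowering it (not dropping it) until it rests fully home on the shaft's shoulder. With the wheel on, lower the guard gently, without slamming, until it rests on its two stop posts. Leave all the other things on the bench as they are.

Things in the scene. Friction and masses are not known exactly. Their poses are not given: they have to be found in the camera images.
- handwheel: Loose steel handwheel, lying flat. Rim 116 mm diameter, 16 high, 11 thick; four spokes along its x and y; central square hub 40 x 40, 65 high, flat sides: the grip. Square bore 23.6 wide, 34 deep, 3 chamfer, opens at the hub's underside, sides parallel to the hub's. Origin: centre of underside; z up; x, y parallel to the hub's sides. Any quarter-turn fits. 0.45-0.7 kg.
- shaft_seat (a point): Point on the axis of the upright square steel shaft at its shoulder (top of a 40 mm round collar), 45 mm above the bench. The shaft is 22 x 22 mm and rises 32 mm above it, the top 6 mm stepped narrower. x, y parallel to the shaft's flats, z up. Fully home, the handwheel's origin lies at this point.
- shaft (a joint): Angle (rad) of the shaft in its gearbox about the vertical, counter-clockwise from above; it turns stiffly (0.2 N m) and need not be held at any angle.
- fixture: Gearbox fixture fixed to the bench: base 190 (x) x 200 (y) x 14 mm, housing 100 x 100, 40 high, shaft in the middle. Hinge posts (14 x 16, 124 high) at x +-78, y -85 mm; stop posts (14 x 14, 116 high, rubber-topped) at x +-78, y +68. Origin: centre of underside, on the shaft's axis; x, y turn with it.
- guard_hinge (a point): Middle of the guard's hinge axis, at x = 0, y = -85, z = 120 mm in the fixture's frame. The axis runs along the fixture's x axis. This point does not move and has the fixture's orientation.
- guard (a joint): Angle (rad) of the guard: 0 = level on its stop posts over the wheel, grows as raised, 1.57 upright, 1.9 end of travel. Green barred frame 168 mm wide, 160 from hinge to free edge, 8 thick, 0.35 kg; its stiff hinge (0.55 N m) holds it where left. Starts partly lowered over the shaft. Closed, it clears a seated wheel's top by 6 mm.
- guard_bail (a point): Centre of the guard's handle: round steel bar 12 mm thick, parallel to the hinge axis and 200 mm from it, in the plane of the frame beyond its free edge; 98 mm clear between its two side struts, 34 mm clear gap to the frame. Turns with the guard: y away from the hinge, x along the bar.
- pulley: Bystander: dark steel ring, 110 mm across, 32 mm round hole, 30 mm high; lies among the task's things. Origin: centre of underside.
- flange: Bystander: steel flange, 108 mm disc 12 mm thick with a round boss 50 mm across up to 55 mm high. Origin: centre of underside.
- jar: Bystander: closed jar 60 mm across, 85 mm high. Origin: centre of underside.
- can: Bystander: can 64 mm across, 170 mm high. Origin: centre of underside.
- wrench: Bystander: wrench 190 mm long lying along its x. Origin: at mid-length, underside.
- driver: Bystander: screwdriver 190 mm long lying along its x. Origin: at mid-length, underside.
- bin: Bystander: open grey bin 120 x 170 x 75 mm holding parts. Origin: centre of underside.
Not all that is in view belongs to the job. What is shaped like the handwheel but blue, purple or yellow is not meant.

How it is judged:
On the way:
1. the handwheel is fully home on the shaft (within 4 mm of the shoulder) while the guard is still up (over 0.8 rad) (z of handwheel in the frame of shaft_seat between -0.004 and 0.004 m and horizontal distance between handwheel and shaft_seat below 0.004 m and angle between handwheel's own z axis and vertical below 0.06 rad and value of joint guard above 0.8 rad), for 0.2 s.
At the end, for the whole second after the job is handed in: The handwheel is at rest fully home on the square shaft (origin within 4 mm of the shoulder point in height and sideways, tilted less than 0.06 rad) and the guard is at rest down on its stops (angle under 0.035 rad) (z of handwheel in the frame of shaft_seat between -0.004 and 0.004 m and horizontal distance between handwheel and shaft_seat below 0.004 m and angle between handwheel's own z axis and vertical below 0.06 rad and value of joint guard below 0.035 rad and linear speed of handwheel below 0.02 m/s and velocity of joint guard between -0.05 and 0.05 rad/s); the robot touches nothing.
It fails at once if the guard is slammed (comes down faster than 2 rad/s) (velocity of joint guard below -2 rad/s).
It fails at once if the handwheel is dropped onto the shaft (over 0.6 m/s within 15 mm of its axis and 60 mm of its shoulder) (horizontal distance between handwheel and shaft_seat below 0.015 m and z of handwheel in the frame of shaft_seat below 0.06 m and linear speed of handwheel above 0.6 m/s).
It fails at once if one of the other things on the bench is shifted (over 25 mm) (distance of any of pulley, flange, jar, can, wrench, driver, bin from where it was at the start of the episode above 0.025 m).
It also fails if it takes over 72 s, if anything falls off the work surface, if the arm or the gripper's body presses on something with over 40 N, if the wrist force passes 120 N, or if a joint passes its speed limit or range.

## Working session

There is one attempt and no reset: what is moved stays moved. The work goes in short steps, each a Python script; the robot and the scene stay as the last script left them, time stands still between calls to the robot, and variables do not carry over. Pictures are saved under pics/ and viewed, at most 11 in all, crops included, and the job is handed in when it is done.

```bash
ls; mkdir -p pics; python3 - <<'E'
from rig import bot
import cv2,numpy as np
ims=[]
for n in ["scene","top"]:
    p=bot.camera(n); ims.append(p["image"]); 
    print(n,p["intrinsics"].tolist() if hasattr(p["intrinsics"],'tolist') else p["intrinsics"],p["D"],np.round(p["R"],3).tolist(),p["t"])
    cv2.imwrite(f"pics/{n}0.png",p["image"][:,:,::-1])
    for k in ["handwheel","fixture","shaft_seat","guard_hinge","guard_bail","pulley","can","jar","flange"]:
        print(k,[(np.round(d["at"],1).tolist(),round(d["score"],2)) for d in bot.tip_of(p,k)[:4]])
s=bot.sense();print(s["clock"],bot.pinch_z,s["eef_rot"])
E
```

```text
pics
scene [[480.72176869417285, 0.0, 318.1984060074228], [0.0, 480.72176869417285, 183.88515265469272], [0.0, 0.0, 1.0]] [-0.01403174  0.          0.          0.          0.        ] [[-0.532, 0.846, -0.018], [0.685, 0.419, -0.596], [-0.497, -0.329, -0.803]] [ 0.22134044 -0.33181446  1.55393249]
handwheel [([457.6, 186.8], 0.85), ([311.5, 245.0], 0.82), ([189.0, 221.5], 0.82), ([463.1, 258.4], 0.72)]
fixture [([242.2, 167.1], 0.68)]
shaft_seat [([239.3, 157.7], 0.67)]
guard_hinge [([204.1, 131.6], 0.87), ([264.1, 130.1], 0.24)]
guard_bail [([264.1, 130.9], 0.71)]
pulley [([342.2, 191.5], 0.85)]
can [([346.3, 312.7], 0.93)]
jar [([398.6, 180.5], 0.85)]
flange [([388.2, 236.1], 0.87)]
top [[440.74911513618025, 0.0, 316.52880470631015], [0.0, 440.74911513618025, 198.7599972184367], [0.0, 0.0, 1.0]] [-0.05332182  0.          0.          0.          0.        ] [[0.021, -1.0, 0.004], [-0.992, -0.021, -0.124], [0.124, -0.001, -0.992]] [0.07971447 0.51386317 1.15446671]
handwheel [([185.8, 210.3], 0.93), ([217.6, 283.4], 0.87), ([310.9, 157.2], 0.84), ([422.4, 123.6], 0.61)]
fixture [([416.3, 194.6], 0.65)]
shaft_seat [([419.0, 191.2], 0.59)]
guard_hinge [([461.1, 183.3], 0.72)]
guard_bail [([394.2, 187.6], 0.64)]
pulley [([311.5, 220.9], 0.73), ([381.5, 258.7], 0.21)]
can [([251.1, 123.2], 0.92), ([391.7, 190.5], 0.54)]
jar [([274.3, 260.5], 0.86)]
flange [([249.5, 201.0], 0.98), ([310.4, 156.5], 0.7)]
1.0 0.0187 [-4.13155290e-01 -3.11430145e+00  2.99078675e-05]
```

View pics/scene0.png

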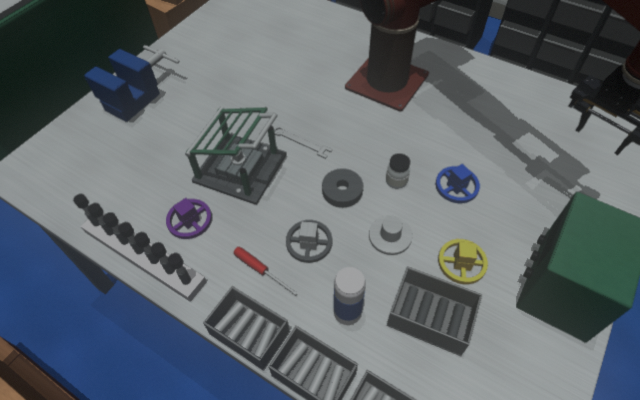

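View pics/top0.png

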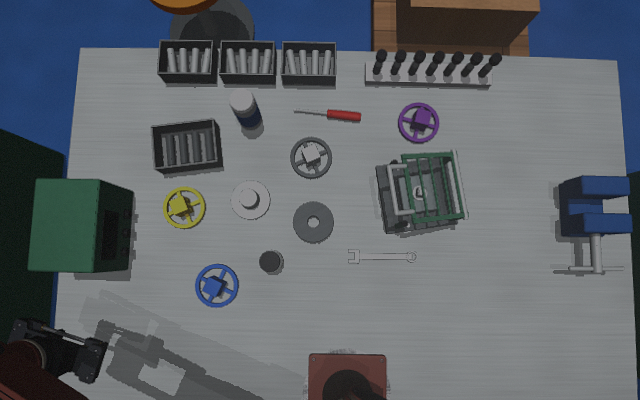

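Grey handwheel: scene (311,240), top (311,157). The fixture is at top (420,193), with its hinge side to the right at (461,183) and the bail on the left at (394,187). The guard is partly up. Next I'll fit the fixture pose and take wrist views.

```bash
cat > h.py <<'E'
from rig import bot
import cv2,numpy as np
from scipy.optimize import least_squares
from scipy.spatial.transform import Rotation as Ro
def proj(p,X):
    X=np.atleast_2d(np.array(X,float))
    return cv2.projectPoints(X,cv2.Rodrigues(np.array(p["R"]))[0],np.array(p["t"],float),np.array(p["intrinsics"]),np.array(p["D"]))[0].reshape(-1,2)
def onplane(p,uv,z):
    n=cv2.undistortPoints(np.array([[uv]],float),np.array(p["intrinsics"]),np.array(p["D"])).ravel()
    R=np.array(p["R"]);d=R.T@np.r_[n,1];c=-R.T@np.array(p["t"]);return c+d*(z-c[2])/d[2]
def fx(q,pt):  # fixture frame -> world ; q=x,y,yaw
    c,s=np.cos(q[2]),np.sin(q[2]);x,y,z=pt;return np.array([q[0]+c*x-s*y,q[1]+s*x+c*y,z])
def bail(q,th,r=.2): return fx(q,(0,-.085+r*np.cos(th),.12+r*np.sin(th)))
def down(yaw): # tool down, tool y axis along world heading yaw
    y=np.array([np.cos(yaw),np.sin(yaw),0]);z=np.array([0,0,-1.]);x=np.cross(y,z)
    return Ro.from_matrix(np.c_[x,y,z]).as_rotvec()
def near(yaw,pos): # choose half-turn with smaller last joint
    best=None
    for k in (0,np.pi):
        j=bot.solve_ik(pos,down(yaw+k))
        if j is not None and (best is None or abs(j[5])<abs(best[0][5])): best=(j,down(yaw+k))
    return best
def save(p,n,crop=None,f=1):
    im=p["image"][:,:,::-1]
    if crop: im=im[crop[1]:crop[3],crop[0]:crop[2]]
    cv2.imwrite("pics/"+n,cv2.resize(im,None,fx=f,fy=f,interpolation=cv2.INTER_CUBIC))
E
python3 - <<'E'
from h import *
obs=[];
for n in ["scene","top"]:
    p=bot.camera(n)
    for k in ["shaft_seat","guard_hinge","guard_bail"]:
        r=bot.tip_of(p,k)
        if r: obs.append((p,k,np.array(r[0]["at"])))
    r=[d["at"] for d in bot.tip_of(p,"handwheel")]
    t=(311,245) if n=="scene" else (311,157)
    a=min(r,key=lambda v:np.hypot(v[0]-t[0],v[1]-t[1])); print("wheel",n,onplane(p,a,0))
    print("pulley",onplane(p,bot.tip_of(p,"pulley")[0]["at"],0))
def res(q):
    out=[]
    for p,k,a in obs:
        X={"shaft_seat":fx(q,(0,0,.045)),"guard_hinge":fx(q,(0,-.085,.12)),"guard_bail":bail(q,q[3])}[k]
        out+=list(proj(p,X)[0]-a)
    return np.array(out)
for t0 in (.3,.8):
    s=least_squares(res,[.45,-.25,0.1,t0],loss="soft_l1");print(s.x,s.cost,np.round(res(s.x),1))
q=s.x
h=fx(q,(0,0,.45)); j=near(q[2]+np.pi/2,h); print(j)
bot.move_pose(h,j[1]);p=bot.camera("wrist");save(p,"w1.png")
print(proj(p,[fx(q,(0,0,.045)),bail(q,q[3])]),bot.sense()["clock"], -np.array(p["R"]).T@p["t"],bot.sense()["tcp_pos"])
E
```

```text
wheel scene [0.63594299 0.11147991 0.        ]
pulley [0.45588971 0.09459359 0.        ]
wheel top [0.63398135 0.10795347 0.        ]
pulley [0.46193566 0.10023032 0.        ]
[ 0.52962637 -0.18510931  0.11859597  0.38120078] 10.477801762876398 [-1.4  1.5  3.4 -2.1  1.5  0.2  2.5  0.7 -1.7 -1.4  1.2 -0.3]
[ 0.52962638 -0.18510931  0.11859613  0.38120075] 10.47780176287245 [-1.4  1.5  3.4 -2.1  1.5  0.2  2.5  0.7 -1.7 -1.4  1.2 -0.3]
(array([-4.76796054e-01,  2.37885739e-02,  1.32390949e+00, -4.44089210e-16,
        1.79389459e+00,  9.75404145e-01]), array([3.13607094, 0.18618121, 0.        ]))
[[318.82918289 163.81192734]
 [248.32923728 177.57097362]] 4.8 [ 0.60368363 -0.17653685  0.61150904] [ 0.52983856 -0.1844397   0.44978954]
```

View pics/w1.png

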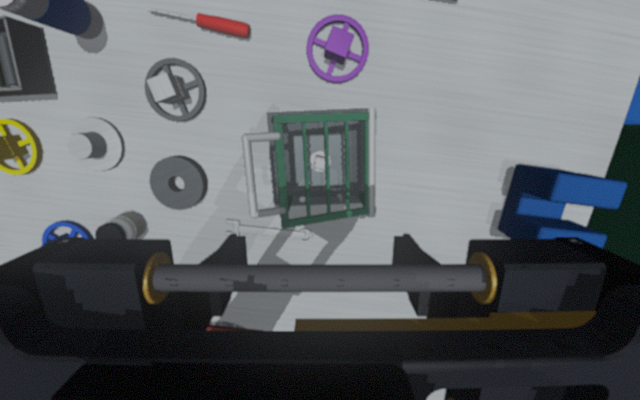

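The wrist view shows the bail bar at column 250, rows 135–214. The shaft is at (319,161) and the hinge bar at column 374. The grey wheel is at (175,90). I'll refine the fit with the wrist view and overlay the model to check it.

```bash
python3 - <<'E'
from h import *
obs=[];P={}
for n in ["scene","top","wrist"]:
    p=bot.camera(n);P[n]=p
    for k in ["shaft_seat","guard_hinge","guard_bail"]:
        r=bot.tip_of(p,k)
        if r: obs.append((p,k,np.array(r[0]["at"])))
def res(q):
    out=[]
    for p,k,a in obs:
        X={"shaft_seat":fx(q,(0,0,.045)),"guard_hinge":fx(q,(0,-.085,.12)),"guard_bail":bail(q,q[3])}[k]
        out+=list(proj(p,X)[0]-a)
    return np.array(out)
s=least_squares(res,[.53,-.185,0.12,.4],loss="soft_l1");print(s.x,np.round(res(s.x),1))
q=s.x
p=P["wrist"];im=p["image"][:,:,::-1].copy();im=cv2.resize(im,None,fx=4,fy=4,interpolation=cv2.INTER_CUBIC)
def pl(pts,c,closed=True):
    uv=(proj(p,pts)*4+1.5).astype(int);cv2.polylines(im,[uv.reshape(-1,1,2)],closed,c,1)
pl([fx(q,(a*.095,b*.1,.014)) for a,b in((1,1),(1,-1),(-1,-1),(-1,1))],(0,0,255))
c,sn=np.cos(q[3]),np.sin(q[3])
pl([fx(q,(x,-.085+.2*c,.12+.2*sn)) for x in(-.055,.055)],(255,0,255),False)
pl([fx(q,(x,-.085+r*c,.12+r*sn)) for x,r in((-.084,0),(-.084,.16),(.084,.16),(.084,0))],(0,255,255))
for a in(-1,1):
  pl([fx(q,(a*.078+dx,-.085+dy,.124)) for dx,dy in((-.007,-.008),(.007,-.008),(.007,.008),(-.007,.008))],(255,255,0))
  pl([fx(q,(a*.078+dx,.068+dy,.116)) for dx,dy in((-.007,-.007),(.007,-.007),(.007,.007),(-.007,.007))],(255,255,0))
cv2.imwrite("pics/ov.png",im[380:940,900:1620])
save(P["wrist"],"hw.png",(120,40,230,140),5)
E
```

```text
[ 0.53249748 -0.18702294  0.1512029   0.3736326 ] [-1.7 -0.3  6.6 -3.  -0.6 -0.5  3.2 -0.3  0.4  0.6 -0.4  2.2  0.  -0.9
 -0.5 -0.9 -0.6 -0.2]
```

View pics/ov.png

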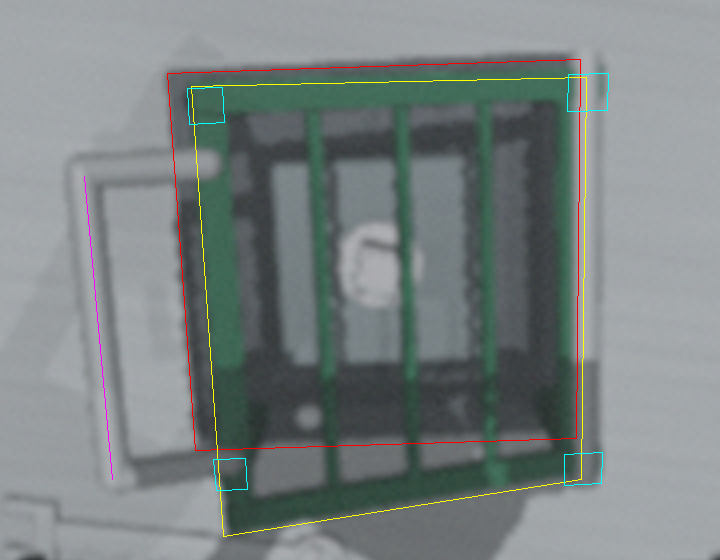

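The overlay agrees to about 2 mm. The bail is gripped next, then swung up.

```bash
cat >> h.py <<'E'
def arc(q,a,b,rot,feed=.1,n=7):
    for th in np.linspace(a,b,n+1)[1:]:
        bot.move_l(bail(q,th)-[0,0,bot.pinch_z],feed=feed,attitude=rot)
E
python3 - <<'E'
from h import *
q=np.array([0.53249748,-0.18702294,0.1512029,0.3736326])
rot=near(q[2]+np.pi/2,bail(q,q[3]))[1]
T=bail(q,q[3])-[0,0,bot.pinch_z]
bot.set_gripper(.030,15)
bot.move_pose(T+[0,0,.08],rot)
bot.move_l(T,feed=.1,attitude=rot)
s=bot.sense();print(s["contact_force"])
bot.set_gripper(0.0,15)
s=bot.sense();print(s["contact_force"],s["grip_width"],s["grip_force"])
if s["grip_width"]>.009:
    for a in (.6,.9,1.2,1.5,1.75):
        arc(q,q[3],a,rot,.1,1 if a<.7 else 2);q[3]=a
        s=bot.sense();print(a,np.round(s["contact_force"],1),round(s["grip_width"],4),round(s["clock"],1))
p=bot.camera("scene");save(p,"s2.png",(150,50,450,275),2.5)
E
```

```text
[ 0.14805763  0.03982862 -0.24219143]
[-1.31103669  6.0804669   2.96961928] 0.010887423915350415 15.004096738994122
0.6 [-1.3  5.1  4.5] 0.0112 9.5
0.9 [-0.7  4.8  7.7] 0.0112 10.4
1.2 [1.2 1.8 7.2] 0.0112 11.3
1.5 [ 6.2 -0.3  4. ] 0.0115 12.2
1.75 [ 7.  -1.3  0.6] 0.0113 13.0
```

View pics/s2.png

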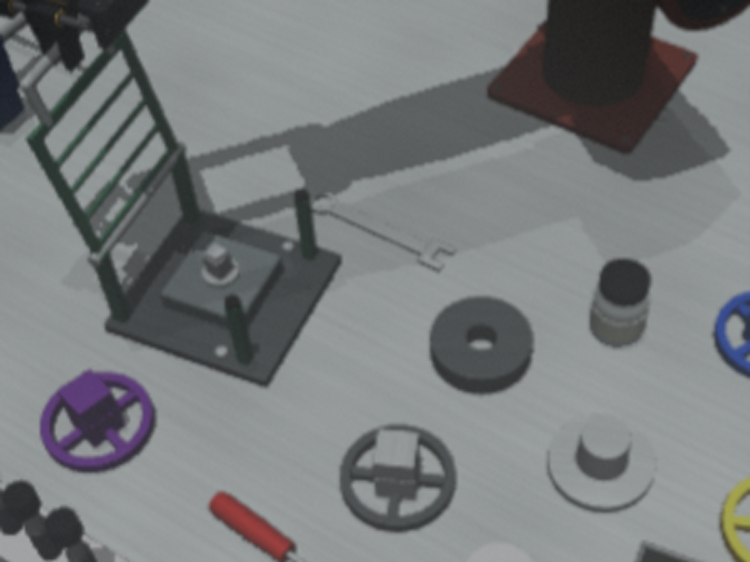

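The guard is up at about 1.75 rad. The shaft is visible, and the grey wheel is at crop (397,478). I'll release and take close wrist views of both.

```bash
python3 - <<'E'
from h import *
import pickle
q=np.array([0.53249748,-0.18702294,0.1512029,1.75])
s=bot.sense();rot=s["eef_rot"];t=np.array(s["tcp_pos"])
bot.set_gripper(.04)
bot.move_l(t+[0,0,.09],feed=.15)
P=[fx(q,(-.02,.03,.40))]
bot.move_pose(P[0],rot); a=bot.camera("wrist")
print("seat",[(onplane(a,d["at"],.045),d["score"]) for d in bot.tip_of(a,"shaft_seat")[:2]])
bot.set_gripper(.08)
bot.move_pose(np.array([.60,.11,.28]),rot); b=bot.camera("wrist")
r=bot.tip_of(b,"handwheel");print("wheel",[(onplane(b,d["at"],0),d["score"],d["at"]) for d in r[:3]])
pickle.dump((a,b),open("ab.pkl","wb"))
out=[]
for p,X in((a,fx(q,(0,0,.077))),(b,(.635,.11,.065))):
    u,v=proj(p,X)[0].astype(int);print(u,v);h=50 if p is a else 90
    im=p["image"][max(0,v-h):v+h,max(0,u-h):u+h,::-1];print(max(0,u-h),max(0,v-h),im.shape)
    out.append(cv2.resize(im,(400,400*im.shape[0]//im.shape[1]),interpolation=cv2.INTER_CUBIC)[:400])
H=min(o.shape[0] for o in out)
cv2.imwrite("pics/ab.png",np.hstack([o[:H] for o in out]));print(bot.sense()["clock"])
E
```

```text
seat [(array([ 0.53855337, -0.18552018,  0.045     ]), 0.86)]
wheel [(array([0.48879789, 0.4515241 , 0.        ]), 0.87, [93.8, 212.8]), (array([0.63759617, 0.10665502, 0.        ]), 0.83, [322.9, 150.7]), (array([ 0.74201663, -0.18836533,  0.        ]), 0.62, [533.5, 110.6])]
336 158
286 108 (100, 100, 3)
320 156
230 66 (180, 180, 3)
17.55
```

View pics/ab.png

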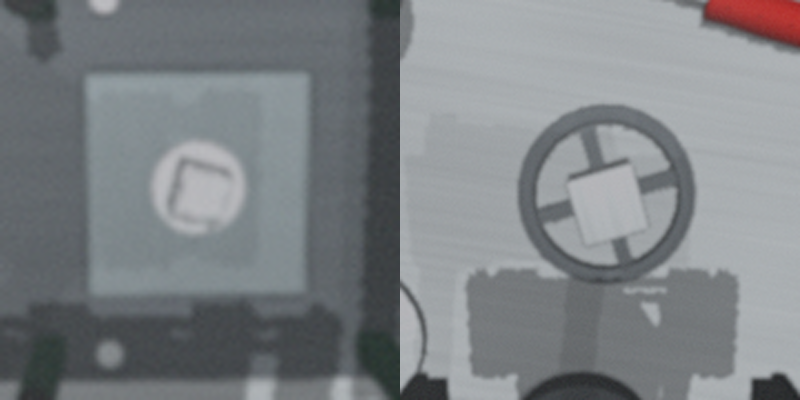

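Shaft top is at full-image pixel (336,156) and is rotated roughly 0.2 rad in the view. The wheel hub top is bright and easy to segment. I'll take a closer look at the shaft from the +y side.

```bash
python3 - <<'E'
from h import *
import pickle
a,b=pickle.load(open("ab.pkl","rb"))
q=np.array([0.53249748,-0.18702294,0.1512029,1.75])
print("collar ctr",onplane(a,(335.3,154.7),.045),"housing ctr z.04",onplane(a,(286+198/4,108+184/4),.04))
c=[onplane(a,(286+u/4,108+v/4),.04)[:2] for u,v in((86,74),(308,72),(306,294),(92,296))];print("housing",np.round(c,4).tolist())
# hub top
g=cv2.cvtColor(b["image"],cv2.COLOR_RGB2GRAY);roi=g[66:246,230:410]
m0=bot; 
m=np.zeros_like(g);m[125:185,295:350]=1
t=((g>170)&(m>0)).astype(np.uint8)
print("vals",g[157,322],g[157,300])
n,l,st,ce=cv2.connectedComponentsWithStats(t);k=l[157,322];print(st[k],ce[k])
cn=max(cv2.findContours((l==k).astype(np.uint8),0,2)[0],key=cv2.contourArea)
r=cv2.minAreaRect(cn);bx=cv2.boxPoints(r);W=np.array([onplane(b,u,.065)[:2] for u in bx]);print(r,W.mean(0),np.round(np.linalg.norm(np.diff(W,axis=0),axis=1),4),[np.degrees(np.arctan2(*(d[::-1])))for d in np.diff(W,axis=0)])
for k in (0,np.pi):
    rot=down(q[2]+k);R=Ro.from_rotvec(rot).as_matrix()
    # camera offset in tool frame
    Ra=Ro.from_rotvec(bot.sense()["eef_rot"]).as_matrix();off=Ra.T@(-np.array(b["R"]).T@b["t"]-np.array([.60,.11,.28]))
    print(k,R@off,bot.solve_ik(fx(q,(0,-.03,.25)),rot))
    if (R@off)[1]>0:
        bot.move_pose(fx(q,(0,0.02,.36)),rot);bot.move_l(fx(q,(0,-.02,.25)),attitude=rot)
        p=bot.camera("wrist");pickle.dump(p,open("c.pkl","wb"))
        u,v=proj(p,fx(q,(0,0,.06)))[0].astype(int);print(u,v,bot.sense()["clock"],[onplane(p,d["at"],.045) for d in bot.tip_of(p,"shaft_seat")[:1]])
        save(p,"c.png",(u-50,v-45,u+50,v+45),6); break
E
```

```text
collar ctr [ 0.5351063  -0.18679587  0.045     ] housing ctr z.04 [ 0.53590925 -0.18730149  0.04      ]
housing [[0.5746, -0.1324], [0.5898, -0.2259], [0.4951, -0.2432], [0.4798, -0.1486]]
vals 180 123
[306 141  35  34 803] [323.10336239 157.51930262]
((323.00946044921875, 157.78302001953125), (28.43363380432129, 28.708354949951172), 74.05460357666016) [0.63385851 0.10701691] [0.036  0.0359 0.0368] [np.float64(-65.72292472279253), np.float64(-154.53539957063117), np.float64(114.62845231415349)]
0 [-0.00929966  0.07398727  0.16255083] [-5.19663413e-01  9.40920677e-02  1.61652156e+00 -4.44089210e-16
  1.43097902e+00 -6.70866313e-01]
317 167 20.3333 [array([ 0.53255831, -0.18341896,  0.045     ])]
```

View pics/c.png

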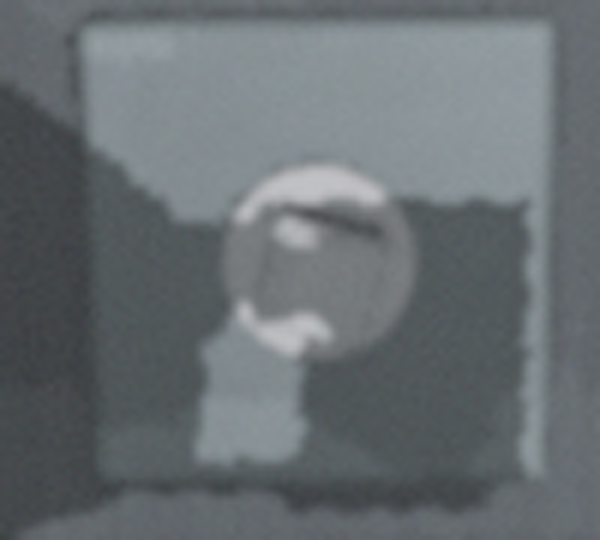

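Collar circle: crop centre (320,261). Shaft's top back edge runs from crop (285,208) to (383,235), so the shaft is turned clockwise about 15° from the housing. Compute the numbers and enlarge the shaft for its edges.

```bash
python3 - <<'E'
from h import *
import pickle
a,b=pickle.load(open("ab.pkl","rb"));p=pickle.load(open("c.pkl","rb"))
u0,v0=317-50,167-45
W=lambda u,v,z:onplane(p,((u+.5)/6-.5+u0,(v+.5)/6-.5+v0),z)
print("collar",W(320,261,.045))
print("housing",[np.round(W(u,v,.04)[:2],4).tolist() for u,v in((82,22),(550,20),(543,475),(98,475))])
ang=lambda A,B:np.degrees(np.arctan2(*((B-A)[1::-1])))
print(ang(W(285,208,.071),W(383,235,.071)))
Wa=lambda u,v,z:onplane(a,((u+.5)/4-.5+286,(v+.5)/4-.5+108),z)
print("a",ang(Wa(178,158,.071),Wa(232,170,.071)),ang(Wa(180,165,.07),Wa(170,215,.07)))
cl=cv2.createCLAHE(4,(2,2));out=[]
for d,c,h in((p,(320,163),14),(a,(336,156),14)):
    g=cv2.cvtColor(d["image"],cv2.COLOR_RGB2GRAY)[c[1]-h:c[1]+h,c[0]-h:c[0]+h]
    g=cv2.normalize(g,None,0,255,cv2.NORM_MINMAX);out.append(cl.apply(cv2.resize(g,(392,392),interpolation=cv2.INTER_CUBIC)))
cv2.imwrite("pics/sh.png",np.hstack(out))
E
```

```text
collar [ 0.53528557 -0.18550007  0.045     ]
housing [[0.4802, -0.1453], [0.5742, -0.1306], [0.5904, -0.2249], [0.4948, -0.2394]]
-6.671326066315598
a -93.62972826718133 177.7664417281017
```

View pics/sh.png

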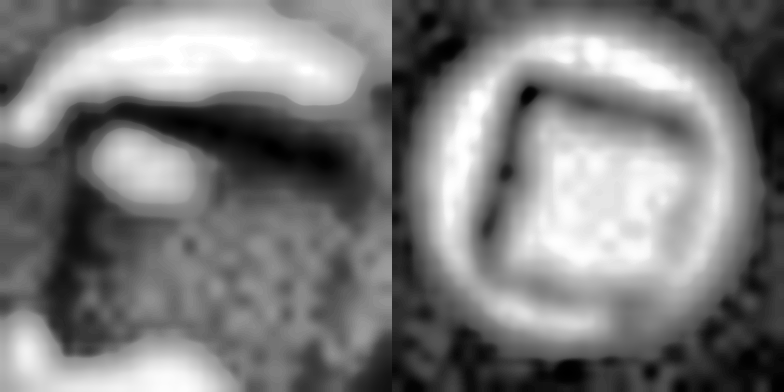

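Shaft yaw ≈ −5°, axis ≈ (0.535, −0.186); fixture yaw ≈ 0.159; hub at (0.634, 0.107), yaw 24.7°. I'll squeeze the hub first on one pair of faces and then on the other, which centres it. Then lift.

```bash
python3 - <<'E'
from h import *
C=np.array([.634,.107,.0243]);y=np.radians(24.7);S=np.array([.535,-.186,.25]);sy=np.radians(-5)
# half-turn choice: seat pose rotation is grasp rotation minus 29.7 deg
opts=[]
for k in (0,np.pi):
    j1=bot.solve_ik(C,down(y+k));j2=bot.solve_ik(S,down(sy+k))
    if j1 is not None and j2 is not None: opts.append((max(abs(j1[5]),abs(j2[5])),k))
print(opts);k=min(opts)[1]
r1=near(y+np.pi/2,C)[1]
bot.set_gripper(.08,20)
t=np.array(bot.sense()["tcp_pos"]);bot.move_l(t+[0,.05,.08],feed=.25)
bot.move_pose(C+[0,0,.1],r1);bot.move_l(C,feed=.12,attitude=r1)
bot.set_gripper(.02,8);print(bot.sense()["grip_width"]);bot.set_gripper(.08)
bot.move_l(C+[0,0,.06],feed=.15)
r2=down(y+k);bot.move_pose(C+[0,0,.06],r2);bot.move_l(C,feed=.12,attitude=r2)
bot.set_gripper(.02,50);s=bot.sense();print(s["grip_width"],s["grip_force"],s["contact_force"])
bot.move_l(C+[0,0,.2],feed=.15)
s=bot.sense();print(s["grip_width"],s["contact_force"],s["clock"],k)
rs=down(sy+k);bot.move_pose(S,rs)
bot.move_l([S[0],S[1],.112],feed=.12,attitude=rs)
s=bot.sense();print(s["contact_force"],s["grip_width"],s["clock"],s["tcp_pos"])
p=bot.camera("scene");save(p,"s3.png",(150,60,350,220),4)
E
```

```text
[(np.float64(0.3865432315731012), 0)]
0.03975376282249673
0.03988802466081228 49.99070202000439 [-4.92293805 -1.90730865  3.70308407]
0.03980840684238873 [-0.71080978  0.55303738 -5.63217402] 30.1917 0
[ 0.05120121  0.23206607 -6.28240515] 0.03959614610043504 32.675 [ 0.53579163 -0.18635576  0.11307711]
```

View pics/s3.png

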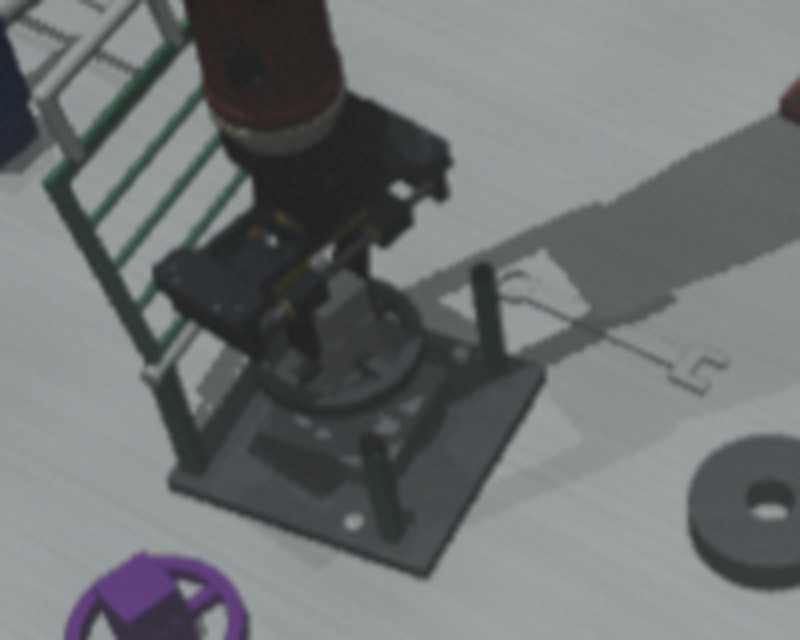

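The wheel is held level above the shaft and clear of the guard. Next I lower it in small steps with force checks.

```bash
python3 - <<'E'
from h import *
S=np.array([.535,-.186])
z=.112
while z>.0694:
    z-=.004 if z<.105 else .008
    bot.move_l([S[0],S[1],max(z,.069)],feed=.05)
    s=bot.sense();f=np.array(s["contact_force"]);print(round(z,4),np.round(f,1),np.round(s["ft_torque"],2),np.round(s["tcp_pos"],4),round(s["grip_width"],4))
    if f[2]>8 or np.hypot(f[0],f[1])>15: print("contact");break
print(s["clock"])
E
```

```text
0.104 [ 0.1 -0.8 -5. ] [-0.03  0.02 -0.04] [ 0.5345 -0.1858  0.1034] 0.0397
0.1 [ 0.1  0.6 -5. ] [-0.17  0.06 -0.01] [ 0.5347 -0.1858  0.0996] 0.0396
0.096 [ 0.9  0.3 -6.4] [-0.1   0.01 -0.  ] [ 0.5349 -0.1859  0.0957] 0.0398
0.092 [-7.4  2.6 12.4] [ 0.51  1.72 -0.07] [ 0.5353 -0.1862  0.0945] 0.0398
contact
33.7833
```

Contact at the step where the full square begins. The lateral force says to shift −x/+y, so I'll use a compliant search.

```bash
python3 - <<'E'
from h import *
S=np.array([.535,-.186]);z=.0945;sy=-5.;n=0
# hovering reference at a light contact
while z>.0690 and n<30:
    n+=1
    tz=max(z-.003,.0688)
    bot.move_l([S[0],S[1],tz],feed=.04,attitude=down(np.radians(sy)))
    s=bot.sense();f=np.array(s["contact_force"]);m=s["ft_torque"];zz=s["tcp_pos"][2]
    print(n,np.round(S,4),round(sy,1),round(tz,4),np.round(f,1),np.round(m,2),round(zz,4))
    if zz<.0715 and f[2]>4: print("home");break
    S=S+np.clip(f[:2]*.00012,-.001,.001)
    sy+=np.degrees(np.clip(m[2]*.03,-.02,.02))
    z=tz if f[2]<10 else min(zz,tz+.0032)+.0005
    if f[2]>25: z+=.002
print(s["clock"])
E
```

```text
1 [ 0.535 -0.186] -5.0 0.0915 [-8.5  3.3 15.7] [ 0.65  2.01 -0.05] 0.0945
2 [ 0.534  -0.1856] -5.1 0.092 [-4.5  1.6  9.5] [0.31 1.03 0.03] 0.0947
3 [ 0.5335 -0.1854] -5.0 0.089 [-9.9  4.6 24.4] [ 0.86  2.32 -0.  ] 0.0943
4 [ 0.5325 -0.1849] -5.0 0.0897 [-3.5  2.7 17.3] [ 0.39  1.27 -0.03] 0.0945
5 [ 0.532  -0.1845] -5.1 0.0904 [-1.9  1.2 13. ] [0.1  0.58 0.03] 0.0946
6 [ 0.5318 -0.1844] -5.0 0.0911 [ 0.4 -0.6  9.1] [-0.16  0.2  -0.02] 0.0948
7 [ 0.5319 -0.1845] -5.1 0.0881 [-6.2  2.3 25.6] [ 0.52  1.75 -0.09] 0.0942
8 [ 0.5311 -0.1842] -5.2 0.0908 [ 4.9 -0.9 -4.1] [-0.32 -0.99 -0.06] 0.0915
9 [ 0.5317 -0.1843] -5.3 0.0878 [ 5.8 -0.4 -5.3] [-0.37 -1.08 -0.05] 0.0874
10 [ 0.5324 -0.1843] -5.4 0.0848 [ 5.7 -2.8 -5.9] [-0.58 -1.07 -0.04] 0.0839
11 [ 0.5331 -0.1847] -5.5 0.0818 [ 5.4 -1.9 -9. ] [-0.6  -1.05 -0.06] 0.0805
12 [ 0.5337 -0.1849] -5.6 0.0788 [ 3.1 -2.3 -8.5] [-0.52 -0.54 -0.07] 0.0775
13 [ 0.5341 -0.1852] -5.7 0.0758 [ 0.3  0.3 -6.4] [-0.16  0.08  0.01] 0.0751
14 [ 0.5341 -0.1851] -5.7 0.0728 [-0.4 -0.9 -5.1] [-0.2   0.05  0.04] 0.0724
15 [ 0.5341 -0.1852] -5.6 0.0698 [ 0.1 -0.7 -6. ] [-0.13  0.    0.04] 0.0696
16 [ 0.5341 -0.1853] -5.5 0.0688 [-1.5  1.5 -0.4] [ 0.11  0.52 -0.06] 0.0693
37.7833
```

Home at the expected height. Press lightly, release, retreat and check.

```bash
python3 - <<'E'
from h import *
S=[.5341,-.1853]
for z in (.0680,.0670):
    bot.move_l([*S,z],feed=.03);s=bot.sense();print(np.round(s["contact_force"],1),np.round(s["tcp_pos"],4))
    if s["contact_force"][2]>6: break
bot.set_gripper(.064);bot.wait(.2)
bot.move_l([*S,.16],feed=.12)
bot.move_l([*S,.40],feed=.3)
q=np.array([0.53249748,-0.18702294,0.1512029,1.75])
B=bail(q,1.75)-[0,0,bot.pinch_z];rot=near(q[2]+np.pi/2,B)[1]
bot.set_gripper(.045)
bot.move_pose(B+[0,0,.09],rot)
p=bot.camera("scene");save(p,"s4.png",(150,60,350,220),4)
r=bot.tip_of(p,"guard_bail");print(r and r[0]["at"],proj(p,bail(q,1.75)))
print([onplane(p,d["at"],.045) for d in bot.tip_of(p,"handwheel")],bot.sense()["clock"])
E
```

```text
[-4.3  2.5  6.8] [ 0.5343 -0.1854  0.0693]
[173.2, 67.6] [[174.90552608  68.36008317]]
[array([0.31721335, 0.36209159, 0.045     ]), array([0.50505993, 0.45563816, 0.045     ]), array([ 0.53931061, -0.17646323,  0.045     ])] 42.725
```

View pics/s4.png

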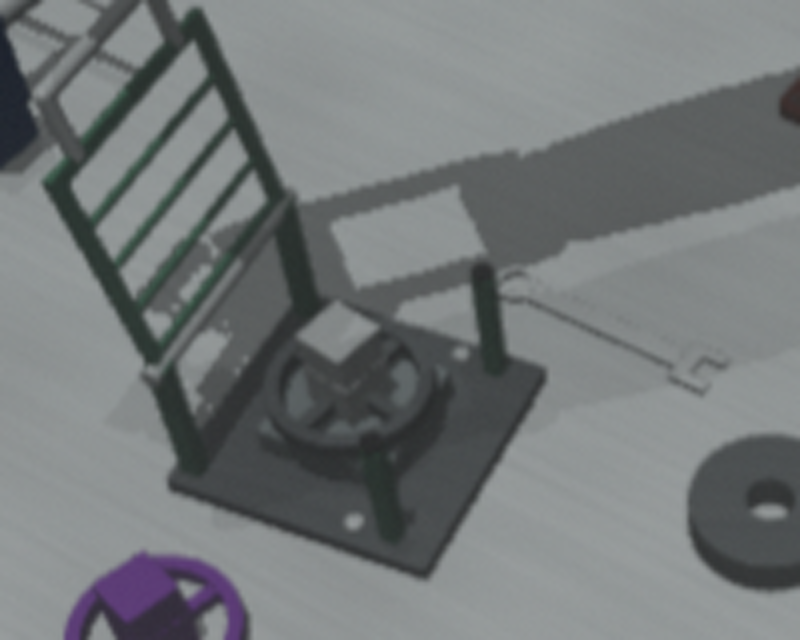

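The wheel is seated flat (hub top at crop (340,332)) and the guard is still up. Now lower the guard.

```bash
python3 - <<'E'
from h import *
q=np.array([0.53249748,-0.18702294,0.1512029,1.75])
B=bail(q,1.75)-[0,0,bot.pinch_z];rot=near(q[2]+np.pi/2,B)[1]
bot.move_l(B,feed=.12,attitude=rot);print(np.round(bot.sense()["contact_force"],1))
bot.set_gripper(0.,15);s=bot.sense();print(s["grip_width"])
assert s["grip_width"]>.009
th=1.75
for a in (1.45,1.15,.85,.55,.3,.12,.04,0,-.015,-.03):
    arc(q,th,a,rot,.09 if a>.2 else .04,2 if th-a>.2 else 1);th=a
    s=bot.sense();f=s["contact_force"];print(a,np.round(f,1),np.round(s["tcp_pos"],4),round(s["grip_width"],4))
    if a<.1 and f[2]>8: break
bot.set_gripper(.030);bot.wait(.2)
t=np.array(bot.sense()["tcp_pos"]);bot.move_l(t+[0,0,.12],feed=.1)
print(bot.sense()["clock"])
p=bot.camera("scene");save(p,"s5.png",(150,60,350,220),4)
d=bot.tip_of(p,"guard_bail");print(d and d[0]["at"],proj(p,[bail(q,0),bail(q,.05)]))
E
```

```text
[ 0.5 -0.8  1.1]
0.011279206406141587
1.45 [-6.8  1.9  7.1] [ 0.5412 -0.2461  0.3001] 0.0112
1.15 [-5.8  4.1  2.7] [ 0.5318 -0.1888  0.2825] 0.011
0.85 [-5.4  0.9 -3.8] [ 0.5239 -0.1399  0.2496] 0.0111
0.55 [-6.4 -0.6 -3.7] [ 0.5179 -0.1022  0.2038] 0.0107
0.3 [-7.9  1.1 -3.3] [ 0.5149 -0.0817  0.159 ] 0.0105
0.12 [-8.6  3.4 -1. ] [ 0.5136 -0.0737  0.1244] 0.0104
0.04 [-6.3  4.6 -4.1] [ 0.5133 -0.0719  0.1079] 0.0101
0 [-6.6  6.1 -4.2] [ 0.5132 -0.0715  0.0997] 0.0102
-0.015 [-7.1  6.2 -3. ] [ 0.5132 -0.0714  0.0969] 0.0099
-0.03 [-6.3  7.3 -4.4] [ 0.5132 -0.0714  0.0939] 0.0104
53.6917
[275.2, 151.4] [[272.31543898 152.16633264]
 [271.85628806 149.57818218]]
```

View pics/s5.png

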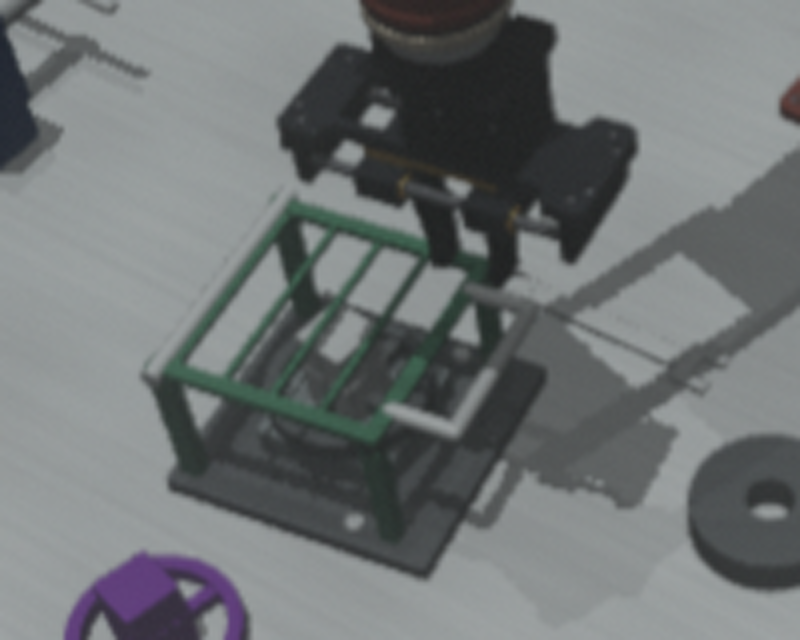

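The guard looks down at crop (400,390), but I felt no firm stop contact. I'll press the bar gently from above with closed fingers to seat it.

```bash
python3 - <<'E'
from h import *
q=np.array([0.53249748,-0.18702294,0.1512029])
b=bail(q,0)[:2];c=bot.sense()["clock"]
bot.set_gripper(0.,10)
bot.move_l([*b,.15],feed=.15);f0=np.array(bot.sense()["contact_force"])
z=.142
while z>.112:
    bot.move_l([*b,z],feed=.04);s=bot.sense();f=np.array(s["contact_force"])-f0
    print(round(z,4),np.round(f,1),round(s["tcp_pos"][2],4),round(s["clock"],1))
    if f[2]>13 or s["clock"]>66: break
    z-=.003
bot.move_l([*b,.20],feed=.15);bot.wait(.2)
print(bot.sense()["clock"])
E
```

```text
0.142 [-0.7 -0.1 -1.2] 0.1422 55.5
0.139 [-1.4  0.2 -1.3] 0.1389 55.8
0.136 [-0.6 -0.4 -0.6] 0.1357 56.0
0.133 [ 0.1 -0.2 -0.8] 0.1327 56.3
0.13 [-0.  -0.5 -0. ] 0.1297 56.5
0.127 [ 0.1 -0.3 -0.5] 0.1268 56.8
0.124 [-6.5  0.5 12.5] 0.126 57.0
0.121 [-15.3   3.1  30.3] 0.1257 57.3
58.1583
```

The bar top stood firm at z = 0.126, which is exactly the closed angle, so the guard is on its stops. Handing in.

```bash
python3 -c "
from rig import bot
print(bot.close_job())"
```

```text
the job is handed in; nothing more can be done
None
```

The handwheel is fully home on the shaft, the guard is lowered onto its stop posts, and the job was handed in at about 58 s of the 72 s allowed; no verdict was returned.

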